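# Half-light reading on the sensor test box

### The job

First turn the knurled sleeve on the lamp unit to number 6, with the shutter of the sensor test box still shut. Then slide the box's sprung shutter half open against its spring, without ever opening it wide, and keep holding it there: the program finishes while the gripper still holds the shutter at half travel. Leave the dial on 6 and everything else on the bench where it is.

Things in the scene. Friction and masses are not known exactly. Their poses are not given: they have to be found in the camera images.
- dial_unit: Stepped lamp unit, fixed: aluminium block 130 x 130 x 43 mm with a round black scale plate (top 45 mm above the bench, 110 mm across) and a dark upright sleeve. Origin under its centre on the bench, z up. White numerals 1 to 8 in an arc, clockwise from above; number n is at (4.5 - n) x 20 degrees counter-clockwise from the block's +x, 41 mm from the axis (6 is at -30 degrees).
- dial (a joint): Turn of the sleeve, rad, growing clockwise seen from above: 0 = pointer at 1; one click is 0.349 (20 degrees), number n is at (n-1) x 0.349, so 6 is 1.745. A detent (up to about 0.1 Nm) pulls it to the nearest number when let go. Starts on 2, 3 or 4; stops just beyond 1 and 8.
- dial_grip (a point): Point on the sleeve's vertical axis, 70 mm above the bench (25 mm above the plate). The sleeve is a knurled steel cylinder 44 to 46 mm across, from 45 to 85 mm above the bench; grip it across its diameter from above at any angle, finger ends at least 8 mm above the plate.
- dial_pointer (a point): Tip of the sleeve's white-lined pointer, 31 mm from the axis, 51 mm above the bench; it points at the number that is set. A white line on the sleeve's top runs the same way.
- shutter_unit: Sensor test box, fixed: aluminium, 120 mm (its x) by 200 mm (its y), top 60 mm above the bench. Origin under its centre on the bench, z up. A steel shutter runs between rails along y and opens towards the box's +y, uncovering a 60 mm long black window from its -y end. Beside the -x rail are five lines 15 mm apart, shut to fully open; half is the long thick one; a steel finger on the shutter points to them.
- shutter (a joint): Travel of the shutter, m: 0 = shut, where its spring holds it; 0.060 = fully open; half is 0.030. The spring pushes it shut with 3 N at 0, 9 N at half and 15 N fully open (200 N/m); let go, it closes.
- shutter_tab (a point): Centre of the black upright tab on the shutter, 85 mm above the bench; moves with it. The tab is 30 mm along the box's x, 12 mm thick along y (the sliding direction), from 65 to 101 mm above the bench. The blade below is at 62 to 65 mm, the rails reach 67 mm: keep finger ends 70 mm or more above the bench. Pinch it from above across its 12 mm, or push its -y face towards +y.
- solder_spool: Bystander, to be left alone: a grey spool of solder standing flat, 52 mm across, 34 mm tall. Origin at the centre of its underside.
- screw_jar: Bystander, to be left alone: a small glass jar with a grey lid, 42 mm across, 48 mm tall. Origin at the centre of its underside.
- tape_roll: Bystander, to be left alone: a roll of paper tape lying flat, 76 mm across, 19 mm tall. Origin at the centre of its underside.
- screwdriver: Bystander, to be left alone: a screwdriver lying down, 170 mm long, black handle 26 mm thick. Origin midway along it, on the bench; handle towards its -x.
- multimeter: Bystander, to be left alone: a grey multimeter lying on its back, 78 x 150 x 34 mm. Origin at the centre of its underside.
- parts_tray: Bystander, to be left alone: a grey parts tray with six compartments, 100 x 140 x 30 mm. Origin at the centre of its underside.
- circuit_board: Bystander, to be left alone: a green circuit board on four brass feet, 60 x 90 mm, about 15 mm tall overall. Origin at the centre of its underside.

How it is judged:
By the outcome, as a careful person would: the job done as asked, in the order asked, and still so for the second after the job is handed in, while the arm keeps its last pose, push and grip.
It also fails if it takes over 43 s, if anything falls off the work surface, if the arm or the gripper's body presses on something with over 40 N, if the wrist force passes 120 N, or if a joint passes its speed limit or range.

### The arm

A 6-joint arm with a two-finger parallel gripper is mounted at the origin on the work surface. World frame = base frame: x ahead of the robot, y to its left, z up, the work surface at z = 0. Lengths are in mm, angles in degrees, forces in N, time in s.
With the tool pointing down it reaches from about 350 to 850 mm from the base axis. Payload 8.1 kg.
Tool frame: the origin (TCP) lies at the very end of the fingers, on their centre line; the grasp point (between the pads) lies 19 mm behind it; z points along the fingers, y is the direction in which the jaws open and shut (so a half turn about z gives the same grasp; the last joint's range is limited). The gripper opens to 85 mm and grips with 20 to 120 N. Pads are 22 mm wide; open, the fingers measure 114 mm over their backs; the gripper's body (76 mm by 85 mm) begins 54 mm behind the grasp point. The pads swing forward as they close: fully open they stand 13 mm farther back than shut.
Start: joints at [-78.174, 7.471, 85.268, -0, 87.261, -4.893], TCP at [172.626, -574.635, 231.292] pointing down, gripper open.
Joint ranges: [-169.43, 169.43], [-51.17, 129.36], [1.28, 143.12], [-76.62, 256.62], [0, 156.53], [-152.29, 152.29]. Speed limits (degrees/s): [136.94, 136.94, 159.86, 180, 180, 180].

### API

Orientations are given as [roll, pitch, yaw] about the fixed x, y, z axes, in that order (R = Rz(yaw) Ry(pitch) Rx(roll)).
In Python, from bench import sensors, viewer, job gives the robot as it stands.
- The arm moves only by the shell command python3 -m pendant 'ROWS' [FORCE]. ROWS is JSON, one flat list of numbers, 5 for each row, row after row: the shift along the world's x, y, z in mm, then the turn about the world's z in rad, then the finger opening in mm, from 0 to 85.4. In form: [x, y, z, twist, hand, x, y, z, twist, hand, ...]. A call has 1 to 12 rows; each row shifts and turns the pose as measured when the row begins; what a row does not reach is not made up. A row lasts 1/12 s, in which the tool goes at most 41.7 mm and 7.16 degrees, less where a joint would pass 70% of its speed; a pose out of reach is approached as far as the arm can. A call with a gripper value outside its range is refused whole. The fingers move at their own pace and stop on an object; FORCE is the grip in N (left out, the last holds). Time passes only in rows, so rows that do not move let the fingers close. It gives the time, the measured TCP pose, the force and the opening at its end, in the units of the state.
- sensors.sense(): the state, without advancing time (a new reading comes with each control period).
- viewer.snapshot(name): name is "scene" or "top" or "wrist"; returns a dict with "frame" (400x640x3 uint8, blue, green, red), "z_map" (400x640 float32, mm along the optical axis (not along the pixel's ray), 0 where there is no reading), "fx", "fy", "cx", "cy" (pixels), "view" (4x4, takes a point from world to camera coordinates). Camera axes: x right, y down, z forward; pixel columns grow to the right and rows downward; lengths in mm; the calibration is good to about 2 mm. A picture is of the moment at which its call begins.
- job.hand_in(): hands the job in, once; it reports no verdict.
The state is a dict: "time": time; "joint_pos": joint angles; "qd": joint speeds; "joint_efforts": joint torques, N m; "tool_pos": TCP position; "tcp_rot": TCP orientation; "ft_force": force on the tool from outside, world axes, zero at the start; "wrist_torque": the same for the moment, N m; "finger_gap": finger opening in mm.
Only numpy, scipy, OpenCV 4.12 (cv2) and the standard library are available. Lean on these libraries where they do the work, as an engineer would, in place of code of your own. Each camera call takes 0.05 s, during which the arm holds its last target.

## Working session

There is one attempt and no reset: what is moved stays moved. The work goes in short steps, Python scripts to look and compute and a shell command to move; the robot and the scene stay as the last step left them, time stands still between calls to the robot, and variables do not carry over. Pictures are saved under pics/ and viewed, and the job is handed in when it is done.

```bash
ls; mkdir -p pics
cat > h.py <<'E'
import numpy as np, cv2
from bench import sensors, viewer, job
def snap(name,fn):
    s=viewer.snapshot(name); cv2.imwrite('pics/%s.png'%fn,s['frame']); np.savez('pics/%s.npz'%fn,**s); return s
def load(fn): return dict(np.load('pics/%s.npz'%fn))
def px(s,u,v,z=None):
    "pixel->world; z: world height plane, else depth"
    K=np.array([(u-s['cx'])/s['fx'],(v-s['cy'])/s['fy'],1.])
    T=np.linalg.inv(s['view'])
    if z is None:
        d=float(s['z_map'][int(round(v)),int(round(u))]); return T[:3,:3]@(K*d)+T[:3,3]
    r=T[:3,:3]@K; o=T[:3,3]; return o+r*(z-o[2])/r[2]
def crop(fn,x0,y0,x1,y1,k,out):
    im=cv2.imread('pics/%s.png'%fn)[y0:y1,x0:x1]
    cv2.imwrite('pics/%s.png'%out,cv2.resize(im,None,fx=k,fy=k,interpolation=cv2.INTER_CUBIC))
E
python3 - <<'E'
from h import *
print({k:np.round(v,2) for k,v in sensors.sense().items()})
snap('top','top0'); snap('scene','scene0')
E
```

```text
pics
{'time': np.float64(0.0), 'joint_pos': array([-78.17,   7.52,  85.33,   0.  ,  87.26,  -4.89]), 'qd': array([0.03, 0.06, 0.03, 0.05, 0.11, 0.05]), 'joint_efforts': array([-0.000e+00, -5.694e+01, -5.005e+01, -0.000e+00,  2.000e-02,
        0.000e+00]), 'tool_pos': array([ 172.52, -574.07,  230.23]), 'tcp_rot': array([-1.7989e+02, -1.0000e-02,  1.6720e+01]), 'ft_force': array([ 0.21, -0.45,  0.15]), 'wrist_torque': array([ 0.01, -0.01, -0.08]), 'finger_gap': np.float64(85.2)}
```

View pics/top0.png

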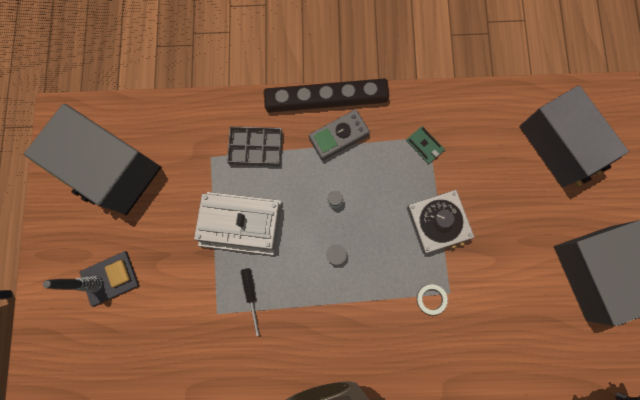

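View pics/scene0.png

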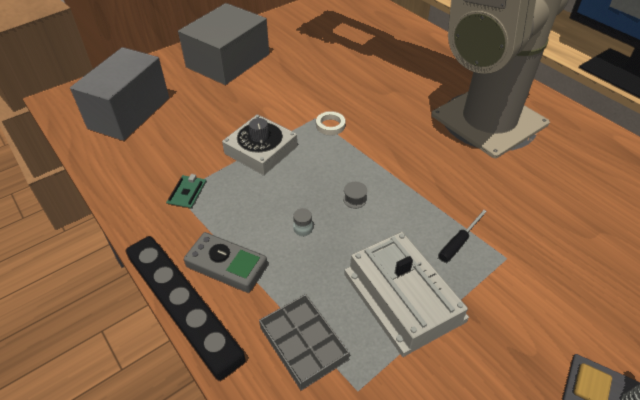

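The top view shows the dial unit at about (441,222) and the shutter box at about (240,222), with its tab at (241,220). The arm isn't blocking either. I'll zoom in on both.

Run:
```python
from h import *
s=load('top0')
print(px(s,441,222,45),px(s,240,222,60),s['fx'],np.linalg.inv(s['view'])[:3,3])
a=cv2.imread('pics/top0.png')
f=lambda x0,y0,x1,y1,k:cv2.resize(a[y0:y1,x0:x1],None,fx=k,fy=k,interpolation=cv2.INTER_CUBIC)
cv2.imwrite('pics/c1.png',f(400,180,480,260,7))
cv2.imwrite('pics/c2.png',f(185,180,295,260,7))
```

```text
[ 538.13157789 -262.00985732   45.        ] [551.42527231 246.08118077  60.        ] 448.1924890081794 [ 3.88200125e+02 -1.33559068e-01  1.17724277e+03]
```

View pics/c1.png

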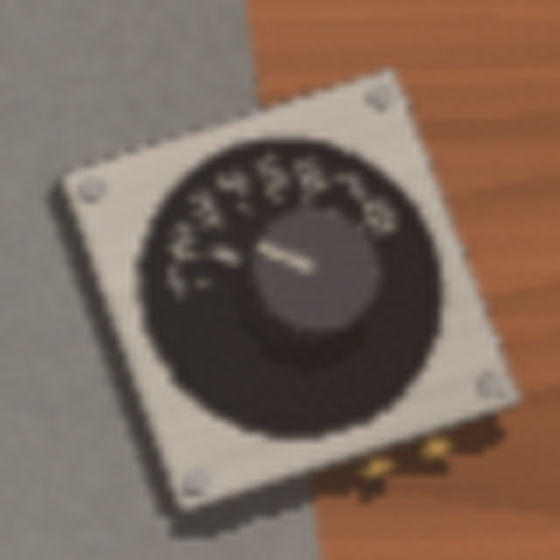

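View pics/c2.png

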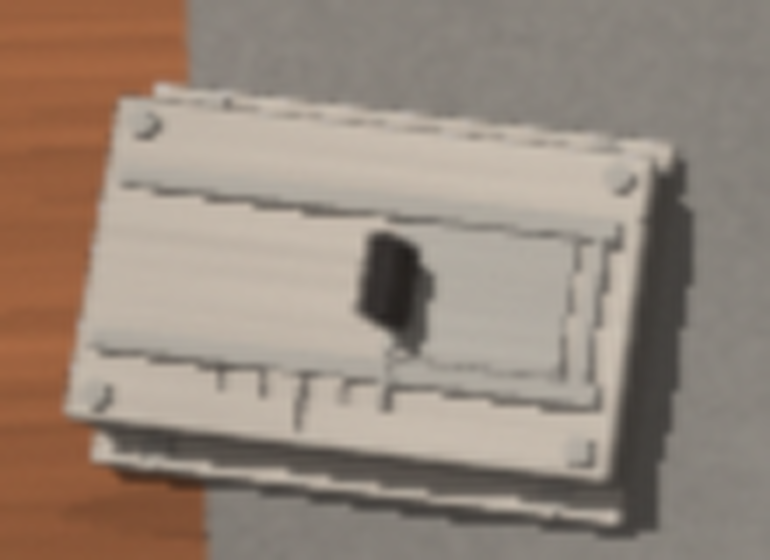

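Dial crop: the pointer tip at crop (225,257) and the white line both point at "2". Shutter crop: the finger at (388,405) is on the first line, so it is shut. The long half line is at (300,430), and the shutter opens towards image left. Now I'll compute the poses.

Run:
```python
from h import *
s=load('top0')
def P(x,y,ox,z): return px(s,ox+(x+.5)/7-.5,180+(y+.5)/7-.5,z)
r=lambda a:np.round(a,1)
C=[P(x,y,400,43) for x,y in [(62,180),(393,70),(520,400),(182,510)]]
print('block',r(np.mean(C,0)),[r(np.degrees(np.arctan2(*(C[i]-C[j])[1::-1]))) for i,j in [(0,3),(1,2),(0,1),(3,2)]],[r(np.linalg.norm(C[i]-C[i-1])) for i in range(4)])
print('plate',r(P(291,288,400,45)),'sleeve',r(P(316,269,400,85)),'ptr',r(P(218,254,400,51)))
l=P(260,244,400,85)-P(312,269,400,85);print('line ang',np.degrees(np.arctan2(l[1],l[0])))
# box top corners z 60
B=[P(x,y,185,60) for x,y in [(120,98),(655,162),(608,478),(68,414)]]
print('box',r(np.mean(B,0)),[r(np.degrees(np.arctan2(*(B[i]-B[j])[1::-1]))) for i,j in [(0,1),(3,2),(0,3),(1,2)]],[r(np.linalg.norm(B[i]-B[i-1])) for i in range(4)])
# tab points by height
z=s['z_map'];T=np.linalg.inv(s['view'])
v,u=np.mgrid[180:260,185:480]
K=np.stack([(u-s['cx'])/s['fx'],(v-s['cy'])/s['fy'],np.ones(u.shape)],-1)*z[180:260,185:480,None]
W=K@T[:3,:3].T+T[:3,3]
for n,h0,h1,f in [('tab',93,110,W[...,1]>150),('sleeve',80,95,W[...,1]<-150)]:
    p=W[(W[...,2]>h0)&(W[...,2]<h1)&f]; print(n,len(p),r(p.mean(0)),r(p.min(0)),r(p.max(0)))
    if n=='tab': print(r(p))
print(r(px(s,440,208)),r(px(s,220,215)))
```

```text
block [ 541.6 -262.3   43. ] [np.float64(16.3), np.float64(16.2), np.float64(106.8), np.float64(106.2)] [np.float64(126.3), np.float64(128.7), np.float64(127.5), np.float64(128.4)]
plate [ 541.4 -262.6   45. ] sleeve [ 542.4 -262.5   85. ] ptr [ 553.7 -236.    51. ]
line ang 61.693768813498274
box [555.6 255.6  60. ] [np.float64(81.3), np.float64(81.7), np.float64(-7.8), np.float64(-8.7)] [np.float64(116.7), np.float64(198.8), np.float64(115.4), np.float64(196.9)]
tab 68 [553.  240.  100.8] [537.7 233.3  94.4] [568.3 247.7 106.8]
[[567.6 241.9 102.4]
 [568.3 240.5  97.5]
 [567.8 237.4 100.2]
 [565.1 244.2 102.9]
 [565.2 242.  101.7]
 [565.4 239.9 100.2]
 [564.7 236.6 103.9]
 [565.1 234.8 101. ]
 [566.1 233.7  94.4]
 [563.1 244.9  99.8]
 [562.3 241.3 104.5]
 [561.9 238.5 106.2]
 [563.6 238.4  95.7]
 [562.4 234.5 102.3]
 [561.  245.4  97.4]
 [560.  241.5 103.6]
 [560.5 239.9  99.7]
 [560.2 237.2 101.1]
 [559.6 234.  104.1]
 [561.  233.5  95.3]
 [557.7 244.1 103. ]
 [557.7 241.8 102.2]
 [557.9 239.7 100.5]
 [557.1 236.3 105.1]
 [557.9 235.1  99.3]
 [558.3 233.3  96.3]
 [555.4 244.3 101.
[... 287 characters left out ...]
.3 102.1]
 [550.3 237.  101.3]
 [550.3 234.7 100.8]
 [547.8 246.3 103.5]
 [548.2 244.5 100.6]
 [548.  241.9 101.3]
 [547.8 239.3 102. ]
 [547.5 236.5 103.4]
 [545.5 246.5 102.3]
 [545.3 243.9 103.4]
 [545.6 242.  100.6]
 [545.9 240.1  98.3]
 [545.7 237.5  99.1]
 [543.  246.3 103. ]
 [542.7 243.6 104.5]
 [542.3 240.6 106.8]
 [543.  239.4 101.3]
 [543.  237.1 100.5]
 [543.8 236.   94.6]
 [540.8 246.8 101.1]
 [541.  244.8  99.1]
 [540.1 241.  105. ]
 [540.3 238.9 103.3]
 [541.  237.7  97.7]
 [538.7 244.9  98.4]
 [538.7 242.6  97.7]
 [537.7 238.7 104.1]
 [538.5 237.6  98.1]]
sleeve 264 [ 541.2 -261.2   85.5] [ 520.  -283.5   80.1] [ 563.  -239.4   92.9]
[ 574.3 -262.4   43.6] [570.1 296.1  64.7]
```

Dial: unit yaw 16.3°, pointer on 2, sleeve axis at about (541.5, -262). Box: yaw about -8.5°, tab at (553, 240.5). I'll grip the dial at yaw of about 71.5°, which ends near -8.5° after turning 80° clockwise and matches the shutter pinch.

```bash
python3 -m pendant '[15,35,0,0.12,85, 15,35,0,0.12,85, 15,35,0,0.12,85, 15,35,0,0.12,85, 31,17,0,0.12,85, 31,17,0,0.12,85, 31,17,0,0.12,85, 31,17,0,0.12,85, 31,17,0,0,85, 31,17,0,0,85, 31,17,0,0,85, 0,0,0,0,85]'; python3 -c "
from h import *;print(sensors.sense());snap('top','top1')"
```

```text
time: 1.1
tool_pos: [454.2, -297.5, 220.1]
tcp_rot: [-179.2, -0.3, 74.1]
ft_force: [0.9, 0.2, 0.3]
finger_gap: 84.8
{'time': 1.1, 'joint_pos': array([-3.86050093e+01, -1.75643999e-01,  9.44115667e+01, -5.02913971e-02,
        8.66442345e+01, -2.27114243e+01]), 'qd': array([-1.71011852, -0.98187793,  1.66868413, -2.54726991,  0.93984546,
       -3.39739368]), 'joint_efforts': array([  1.90384001, -48.60760689, -50.26100636,   0.16877823,
        -0.07122236,   1.18511338]), 'tool_pos': array([ 454.2096096 , -297.54694181,  220.13367316]), 'tcp_rot': array([-179.16871597,   -0.29354314,   74.10761503]), 'ft_force': array([0.93024645, 0.22364196, 0.25859438]), 'wrist_torque': array([-0.00154046, -0.03220995,  0.00675779]), 'finger_gap': 84.83156020648333}
```

```bash
python3 -m pendant '[29,12,0,-0.02,85, 29,12,0,-0.02,85, 25,10,0,0,85, 5,2,0,0,85, 0,0,-20,0,85, 0,0,0,0,85]'; python3 -c "
from h import *;snap('wrist','w1');print(sensors.sense()['joint_pos'])"
```

```text
time: 1.65
tool_pos: [539.5, -263.4, 197.0]
tcp_rot: [-178.7, -0.1, 71.6]
ft_force: [-1.0, 0.3, -1.0]
finger_gap: 85.2
[-30.85058717   9.63725275  86.19594348  -0.14341911  85.24952253
 -12.44172542]
```

View pics/w1.png

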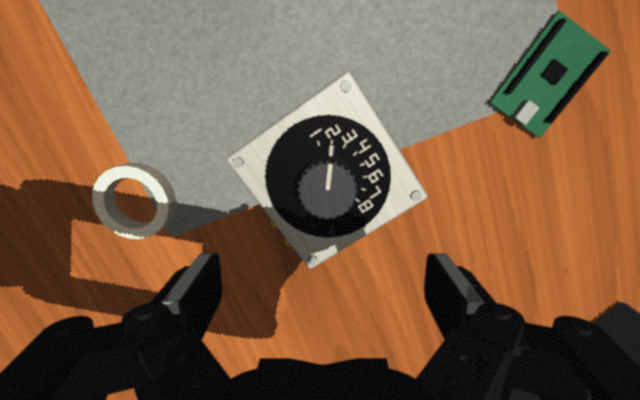

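The wrist view shows the pointer on 2. The sleeve top is centred at about (327,190), with both fingers clear of it. I'll cross-check the sleeve position.

```bash
python3 -c "
from h import *
s=load('w1');print(px(s,327,190,85),px(s,328,190),px(s,328,176,45),np.mean([px(s,*p,43) for p in [(349,72),(427,196),(312,268),(229,159)]],0))"
```

```text
[ 539.91659961 -263.48739172   85.        ] [ 540.667297   -263.6423929    85.30807102] [ 540.88201718 -262.07705857   45.        ] [ 540.99345697 -264.32944871   43.        ]
```

```bash
python3 -m pendant '[1.5,0.5,-30,0,85, 0,0,-30,0,85, 0,0,-30,0,85, 0,0,-20,0,85, 0,0,-8,0,85, 0,0,0,0,85]'
```

```text
time: 2.2
tool_pos: [538.8, -270.9, 86.7]
tcp_rot: [-179.4, 0.2, 71.3]
ft_force: [-0.1, 0.5, 0.1]
finger_gap: 84.8
```

```bash
python3 -m pendant '[2.2,7.5,-8,0,85, 0,0,0,0,85]';python3 -m pendant '[0,0,-12,0,85, 0,0,0,0,85]'
```

```text
time: 2.37
tool_pos: [540.9, -264.6, 80.6]
tcp_rot: [-179.5, 0.2, 71.1]
ft_force: [0.1, 0.8, -1.5]
finger_gap: 85.3
time: 2.53
tool_pos: [542.7, -265.4, 70.9]
tcp_rot: [-179.8, 0.2, 71.1]
ft_force: [-1.8, 0.1, -1.8]
finger_gap: 84.8
```

```bash
python3 -m pendant '[-1,2,-12,0,85, 0,0,0,0,85]';python3 -m pendant '[0,0,0,0,85, 0,0,0,0,85]'
```

```text
time: 2.7
tool_pos: [542.9, -263.8, 59.6]
tcp_rot: [-179.9, 0.3, 71.2]
ft_force: [-0.6, 0.5, -0.3]
finger_gap: 84.5
time: 2.87
tool_pos: [543.0, -263.6, 59.4]
tcp_rot: [-179.9, 0.3, 71.2]
ft_force: [-0.3, -0.3, -1.0]
finger_gap: 85.1
```

```bash
python3 -m pendant '[-1.5,0.5,-2,0,60, 0,0,0,0,50, 0,0,0,0,40, 0,0,0,0,30, 0,0,0,0,30, 0,0,0,0,30]' 40;python3 -m pendant '[0,0,0,0,30, 0,0,0,0,30]'
```

```text
time: 3.37
tool_pos: [540.7, -262.9, 58.3]
tcp_rot: [-179.8, 0.3, 71.2]
ft_force: [0.7, -0.4, -1.5]
finger_gap: 43.4
time: 3.53
tool_pos: [540.7, -262.9, 58.3]
tcp_rot: [-179.8, 0.3, 71.2]
ft_force: [-1.3, 0.9, -0.6]
finger_gap: 42.7
```

```bash
python3 -m pendant '[0,0,0,-0.06,30, 0,0,0,-0.06,30, 0,0,0,-0.06,30, 0,0,0,-0.06,30, 0,0,0,-0.06,30, 0,0,0,-0.06,30, 0,0,0,0,30]';python3 -m pendant '[0,0,0,0,30]'
```

```text
time: 4.12
tool_pos: [540.7, -263.1, 58.2]
tcp_rot: [-179.9, 0.3, 49.6]
ft_force: [-0.8, 1.1, -0.8]
finger_gap: 42.6
time: 4.2
tool_pos: [540.8, -263.0, 58.2]
tcp_rot: [-179.9, 0.3, 49.7]
ft_force: [-1.2, -0.1, 0.0]
finger_gap: 43.0
```

```bash
python3 -m pendant '[0,0,0,-0.09,30, 0,0,0,-0.09,30, 0,0,0,-0.09,30, 0,0,0,-0.09,30, 0,0,0,-0.09,30, 0,0,0,-0.09,30, 0,0,0,-0.09,30, 0,0,0,-0.09,30, 0,0,0,-0.09,30, 0,0,0,-0.09,30, 0,0,0,-0.09,30, 0,0,0,0,30]';python3 -m pendant '[0,0,0,0,30]'; python3 -c "
from h import *;snap('top','top2');snap('wrist','w2')
crop('w2',220,60,440,280,3,'w2c')"
```

```text
time: 5.2
tool_pos: [540.8, -263.4, 58.2]
tcp_rot: [-179.9, 0.3, -8.1]
ft_force: [-0.5, 1.6, -0.9]
finger_gap: 42.9
time: 5.28
tool_pos: [540.8, -263.4, 58.2]
tcp_rot: [-179.9, 0.3, -7.9]
ft_force: [-0.8, -0.4, -0.1]
finger_gap: 42.8
```

View pics/w2.png

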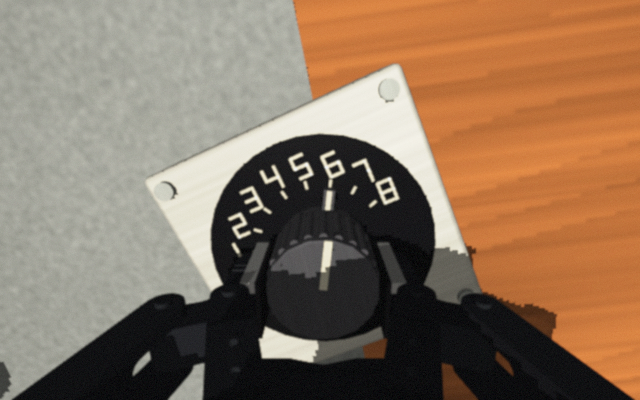

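The pointer at (329,200) sits on the mark for 6 at (332,165). Now I'll release and lift.

```bash
python3 -m pendant '[0,0,0,0,60, 0,0,0,0,80, 0,0,0,0,85, 0,0,0,0,85, 0,0,0,0,85]'; python3 -m pendant '[0,0,20,0,85, 0,0,30,0,85, 0,0,35,0,85, 0,0,35,0,85, 0,0,0,0,85]'; python3 -c "
from h import *;snap('wrist','w3')"
```

```text
time: 5.8
tool_pos: [541.2, -263.7, 58.6]
tcp_rot: [-179.9, 0.3, -7.5]
ft_force: [0.2, -0.5, -0.2]
finger_gap: 85.0
time: 6.22
tool_pos: [537.6, -261.6, 179.5]
tcp_rot: [-179.7, 0.7, -7.4]
ft_force: [0.6, -0.4, 2.3]
finger_gap: 84.9
```

View pics/w3.png

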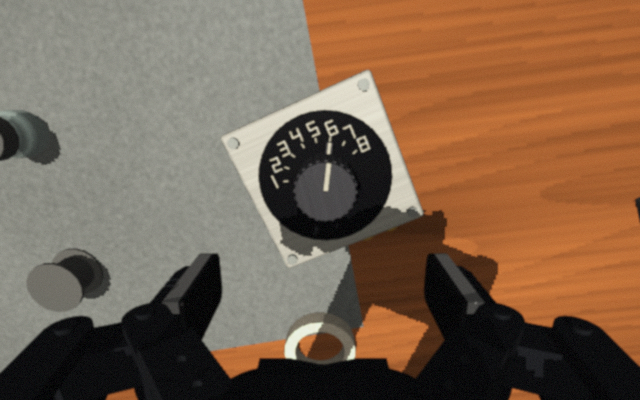

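The dial stays on 6, with the pointer at (330,147). I'm moving to the shutter, high over the spool and jar.

```bash
python3 -m pendant '[0,20,10,0,85, 1,38,0,0,85, 1,38,0,0,85, 1,38,0,0,85, 1,38,0,0,85, 1,38,0,0,85, 1,38,0,0,85, 1,38,0,0,85, 1,38,0,0,85, 1,38,0,0,85, 1,38,0,0,85, 0,0,0,0,85]'
```

```text
time: 7.27
tool_pos: [539.6, 153.4, 178.3]
tcp_rot: [-179.8, 1.2, -7.8]
ft_force: [0.9, 1.2, -0.1]
finger_gap: 84.9
```

```bash
python3 -m pendant '[4,30,0,-0.01,85, 4,30,0,0,85, 4,22,0,0,85, 1,5,0,0,85, 0,0,0,0,85]'; python3 -c "
from h import *;snap('wrist','w4')"
```

```text
time: 7.68
tool_pos: [549.5, 246.6, 172.5]
tcp_rot: [-179.9, 1.5, -8.0]
ft_force: [0.3, -0.4, 0.1]
finger_gap: 85.2
```

View pics/w4.png

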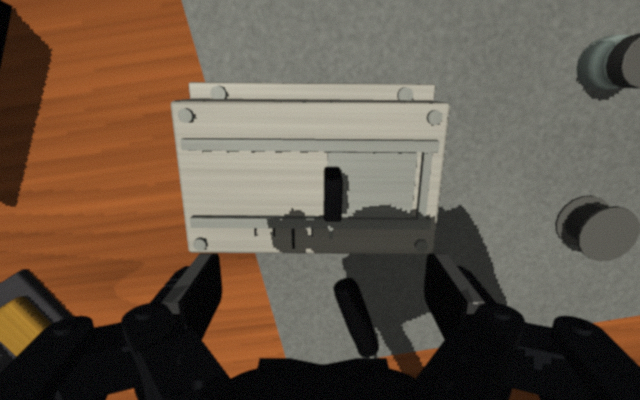

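The tab's upright is at about x 325–341, y 167–220. Its top face and front face look alike, so I'll locate it by depth. The box is square to the camera.

```bash
python3 -c "
from h import *
s=load('w4');z=s['z_map'];T=np.linalg.inv(s['view'])
v,u=np.mgrid[60:260,170:450]
W=(np.stack([(u-s['cx'])/s['fx'],(v-s['cy'])/s['fy'],np.ones(u.shape)],-1)*z[60:260,170:450,None])@T[:3,:3].T+T[:3,3]
p=W[(W[...,2]>94)&(W[...,2]<112)&(abs(W[...,1]-240)<40)].astype(np.float32)
print(len(p),p.mean(0),cv2.minAreaRect(p[:,:2]))
B=[px(s,*q,60) for q in [(172,103),(447,103),(434,253),(188,253)]]
print(np.mean(B,0),[np.degrees(np.arctan2(*(B[i]-B[j])[1::-1])) for i,j in [(0,1),(3,2)]])
for q in [(333,215),(294,238)]: print(px(s,*q,62))
"
```

```text
Traceback (most recent call last):
cv2.error: OpenCV(4.12.0) /io/opencv/modules/imgproc/src/convhull.cpp:143: error: (-215:Assertion failed) total >= 0 && (depth == CV_32F || depth == CV_32S) in function 'convexHull'
```

```bash
python3 -c "
from h import *
s=load('w4');z=s['z_map'];T=np.linalg.inv(s['view'])
v,u=np.mgrid[60:260,170:450]
W=(np.stack([(u-s['cx'])/s['fx'],(v-s['cy'])/s['fy'],np.ones(u.shape)],-1)*z[60:260,170:450,None])@T[:3,:3].T+T[:3,3]
p=W[(W[...,2]>94)&(W[...,2]<112)&(abs(W[...,1]-240)<40)].astype(np.float32)
print(len(p),p.mean(0),cv2.minAreaRect(np.ascontiguousarray(p[:,:2])))
B=[px(s,*q,60) for q in [(172,103),(447,103),(434,253),(188,253)]]
print(np.mean(B,0),[np.degrees(np.arctan2(*(B[i]-B[j])[1::-1])) for i,j in [(0,1),(3,2)]])
"
```

```text
819 [552.2674  238.31453 100.23719] ((551.1370239257812, 238.21434020996094), (11.618401527404785, 29.92267417907715), 82.06837463378906)
[553.42349183 254.25472124  60.        ] [np.float64(82.00517709352098), np.float64(82.06636328556958)]
```

```bash
python3 -m pendant '[2,-7.5,-25,0,85, 0,0,-25,0,85, 0,0,-20,0,85, 0,0,0,0,85]';python3 -m pendant '[0,0,0,0,85]'
```

```text
time: 8.07
tool_pos: [552.2, 233.6, 101.0]
tcp_rot: [-180.0, 1.4, -8.1]
ft_force: [-0.9, -0.1, -2.1]
finger_gap: 84.7
time: 8.15
tool_pos: [551.8, 232.1, 100.5]
tcp_rot: [180.0, 1.4, -8.2]
ft_force: [0.4, 0.6, 0.5]
finger_gap: 85.1
```

```bash
python3 -m pendant '[0,6,-15,0,85, 0,0,0,0,85]';python3 -m pendant '[0,0,-8,0,60, 0,0,0,0,45]'; python3 -m pendant '[0,0,0,0,40, 0,0,0,0,40]'
```

```text
time: 8.32
tool_pos: [552.5, 236.8, 86.0]
tcp_rot: [180.0, 1.4, -8.4]
ft_force: [-0.9, -0.8, -0.0]
finger_gap: 85.1
time: 8.48
tool_pos: [553.5, 237.1, 78.8]
tcp_rot: [-180.0, 1.3, -8.4]
ft_force: [-1.4, 0.3, -0.7]
finger_gap: 63.4
time: 8.65
tool_pos: [554.2, 237.4, 79.6]
tcp_rot: [-179.9, 1.2, -8.3]
ft_force: [-0.2, 0.3, -0.4]
finger_gap: 40.4
```

```bash
python3 -m pendant '[-2,1,-4.5,0,35, 0,0,0,0,28]';python3 -m pendant '[0,0,0,0,20, 0,0,0,0,14, 0,0,0,0,5, 0,0,0,0,5, 0,0,0,0,5]' 60;python3 -m pendant '[0,0,0,0,5]'; python3 -c "
from h import *;snap('wrist','w5')"
```

```text
time: 8.82
tool_pos: [552.8, 238.8, 76.0]
tcp_rot: [-179.9, 1.1, -8.3]
ft_force: [0.3, -0.5, -0.3]
finger_gap: 28.1
time: 9.23
tool_pos: [553.0, 239.6, 76.6]
tcp_rot: [-179.8, 1.0, -8.3]
ft_force: [0.7, 1.0, -0.9]
finger_gap: 10.9
time: 9.32
tool_pos: [553.0, 239.6, 76.6]
tcp_rot: [-179.8, 1.0, -8.3]
ft_force: [0.3, 1.1, 0.3]
finger_gap: 10.8
```

View pics/w5.png

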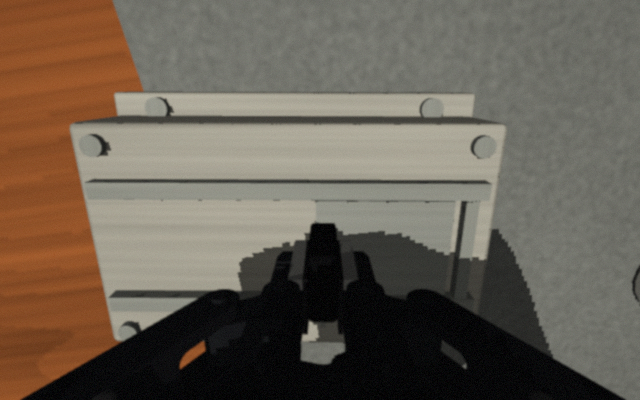

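```bash
python3 -m pendant '[0.7,5,0,0,5, 0.7,5,0,0,5, 0.7,5,0,0,5, 0,0,0,0,5, 0,0,0,0,5]';python3 -m pendant '[0,0,0,0,5]'; python3 -c "
from h import *;snap('wrist','w6')"
```

```text
time: 9.78
tool_pos: [554.9, 252.2, 76.6]
tcp_rot: [179.8, 1.1, -8.4]
ft_force: [-1.0, -5.7, 2.3]
finger_gap: 10.9
time: 9.87
tool_pos: [554.9, 252.0, 76.5]
tcp_rot: [179.7, 1.1, -8.4]
ft_force: [-1.6, -4.9, 2.1]
finger_gap: 10.5
```

View pics/w6.png

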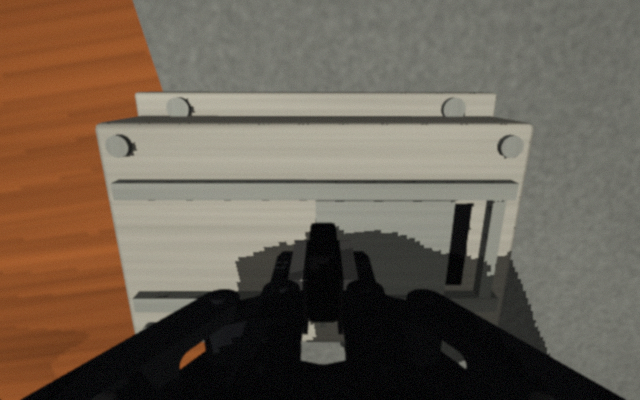

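The shutter has moved about 12.5 mm, and the force of roughly 5.3 N agrees with 3 + 200x. The black window slit is showing at (459,245).

```bash
python3 -m pendant '[0.7,5,0,0,5, 0.7,5,0,0,5, 0.7,5,0,0,5, 0,0,0,0,5, 0,0,0,0,5]';python3 -m pendant '[0,0,0,0,5]'
```

```text
time: 10.33
tool_pos: [556.5, 263.3, 76.6]
tcp_rot: [179.3, 1.2, -8.5]
ft_force: [-2.4, -6.8, 3.8]
finger_gap: 10.9
time: 10.42
tool_pos: [556.4, 262.6, 76.6]
tcp_rot: [179.2, 1.3, -8.5]
ft_force: [-2.1, -6.8, 2.3]
finger_gap: 11.0
```

```bash
python3 -m pendant '[0.4,4,0,0,5, 0.3,3,0,0,5, 0.1,1,0,0,5, 0.1,0.7,0,0,5, 0.1,0.7,0,0,5]'; python3 -c "
from h import *
for i in range(6): s=snap('wrist','w7');print(np.round(sensors.sense()['tool_pos'],1),np.round(sensors.sense()['ft_force'],1))
snap('top','top7');snap('scene','scene7')
a=cv2.imread('pics/top7.png')[180:260,185:295];cv2.imwrite('pics/c7.png',cv2.resize(a,None,fx=7,fy=7,interpolation=cv2.INTER_CUBIC))
crop('scene7',330,210,490,360,4,'s7')"
```

```text
time: 10.83
tool_pos: [557.1, 267.4, 76.6]
tcp_rot: [178.8, 1.4, -8.6]
ft_force: [-2.9, -7.4, 2.8]
finger_gap: 11.3
[557.1 267.4  76.6] [-3.  -7.4  3.4]
[557.1 267.5  76.6] [-2.9 -7.8  3.7]
[557.1 267.5  76.6] [-2.4 -7.5  2.5]
[557.1 267.4  76.6] [-2.4 -7.7  3. ]
[557.1 267.4  76.6] [-2.9 -8.3  2.9]
[557.1 267.4  76.6] [-2.3 -8.1  3.5]
```

View pics/c7.png

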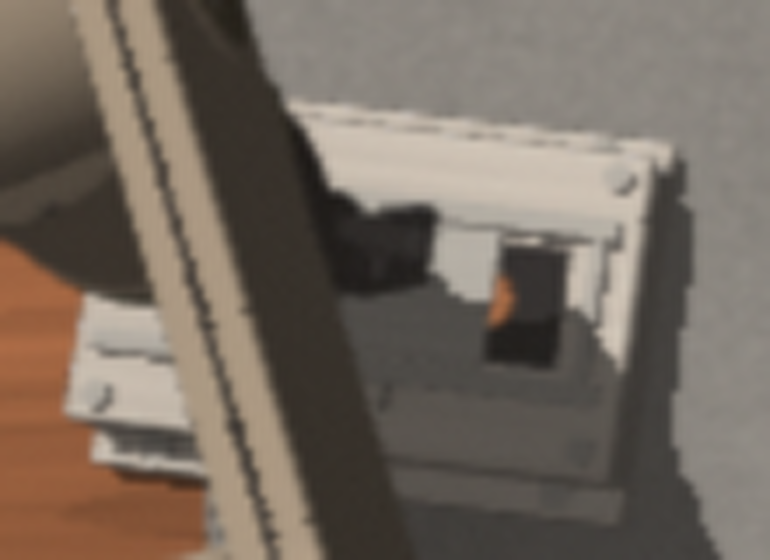

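View pics/s7.png

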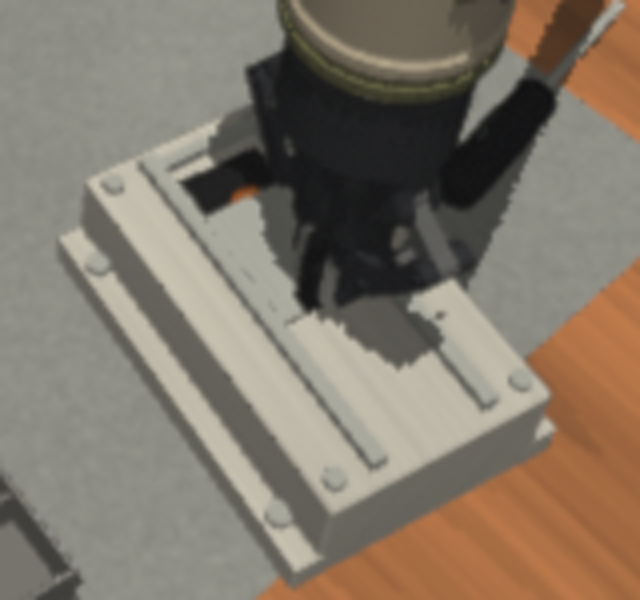

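View pics/w7.png

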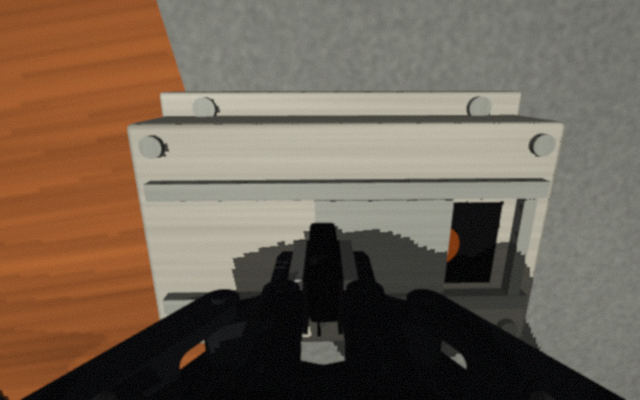

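The window in the wrist view spans x of about 452–502. The finger and scale lines are hidden behind the gripper, so I'll quantify travel from the wrist and top pictures.

Run:
```python
from h import *
def lay(fn,z0,v):
    s=load(fn); g=s['frame'][v].astype(float).mean(-1)
    return s,g
# box-fixed feature in camera: patch correlation of right screw/edge region between w5 and w7
a=load('w5');b=load('w7')
ga=cv2.cvtColor(a['frame'],cv2.COLOR_BGR2GRAY);gb=cv2.cvtColor(b['frame'],cv2.COLOR_BGR2GRAY)
for (x0,y0,x1,y1) in [(60,100,130,175),(455,85,520,170),(75,170,140,210)]:
    t=ga[y0:y1,x0:x1]; m=cv2.matchTemplate(gb[y0-8:y1+8],t,cv2.TM_CCOEFF_NORMED)
    _,mv,_,ml=cv2.minMaxLoc(m); print('shift px',ml[0]-x0,ml[1]-8,round(mv,3),'depth60 mm', )
    p=px(a,x0,(y0+y1)/2,60);q=px(a,ml[0],(y0+y1)/2,60);print('  mm',np.linalg.norm(p-q).round(2))
print('window', (px(b,452,210,65)-px(b,502,210,60)).round(1))
t=load('top7')
print('top', (px(t,185+(500.5)/7-.5,180+250/7,65)-px(t,185+566/7-.5,180+257/7,60)).round(1))
for fn in ['w5','w7']: crop(fn,420,170,560,300,5,fn+'c')
```

```text
shift px 58 1 0.905 depth60 mm
  mm 26.35
shift px 58 -2 0.892 depth60 mm
  mm 25.88
shift px 56 2 0.966 depth60 mm
  mm 26.65
window [ 6.  26.1  5. ]
top [ 2.5 22.9  5. ]
```

View pics/w5c.png

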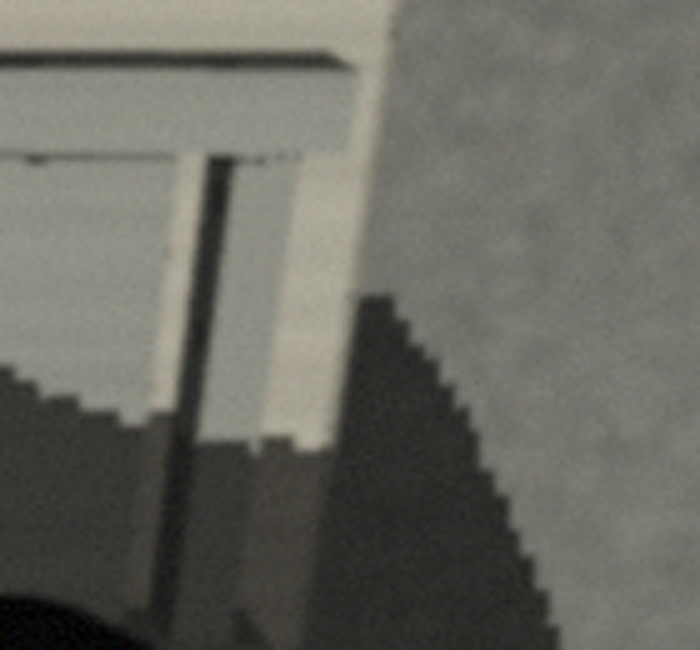

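View pics/w7c.png

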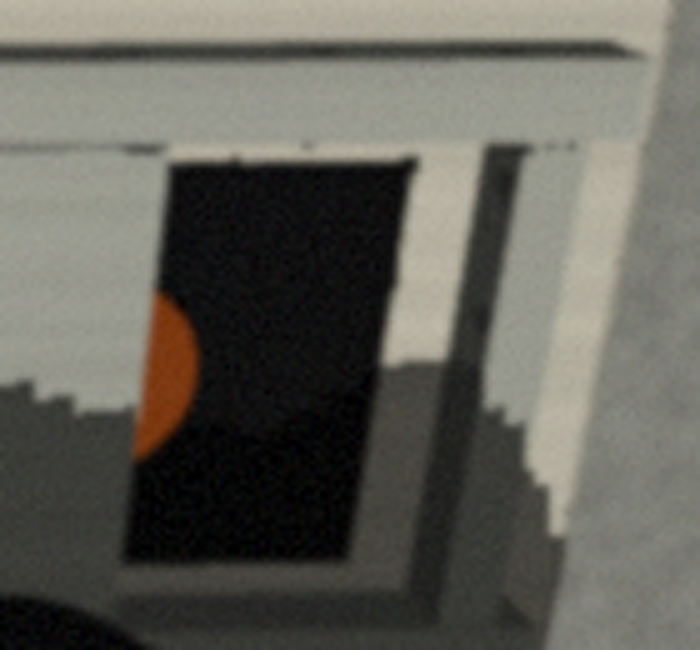

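Run:
```python
from h import *
ims=[]
for fn in ['w5','w6','w7']:
    im=cv2.imread('pics/%s.png'%fn)[290:370,285:365]
    ims.append(cv2.convertScaleAbs(cv2.resize(im,None,fx=3.3,fy=5,interpolation=cv2.INTER_CUBIC),alpha=1.8))
cv2.imwrite('pics/cmp.png',np.hstack(ims))
```

```text
(no output)
```

View pics/cmp.png

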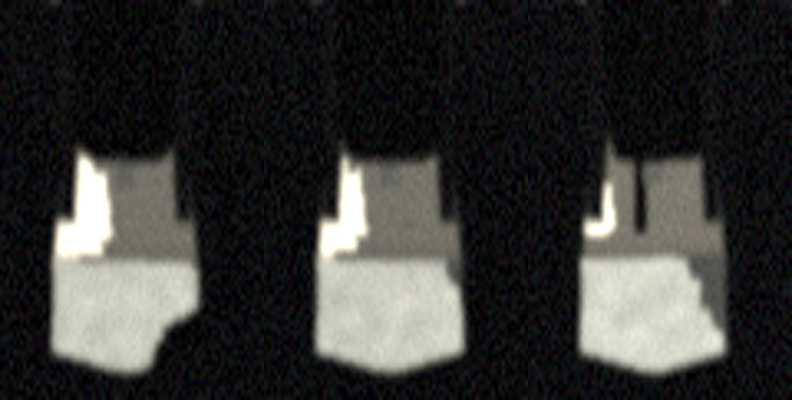

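In the third panel (current) the long half line is visible at image x of about 319.3. The finger tip, the grey patch clear in panels 1 and 2, is centred at about 322. The shutter is therefore about 1–1.5 mm short of half, which agrees with the TCP travel of 28.1–28.5 mm. I'll nudge it a little further.

```bash
python3 -m pendant '[0.2,1.8,0,0,5, 0.1,1,0,0,5, 0.1,0.8,0,0,5]'
python3 - <<'E'
from h import *
for i in range(3): snap('wrist','w8')
print(np.round(sensors.sense()['tool_pos'],1))
im=cv2.imread('pics/w8.png')[310:350,295:350]
cv2.imwrite('pics/w8c.png',cv2.convertScaleAbs(cv2.resize(im,None,fx=12,fy=12,interpolation=cv2.INTER_CUBIC),alpha=2))
E
```

```text
time: 11.48
tool_pos: [557.2, 268.2, 76.6]
tcp_rot: [178.5, 1.5, -8.7]
ft_force: [-4.0, -7.1, 2.8]
finger_gap: 10.8
[557.2 268.2  76.6]
```

View pics/w8c.png

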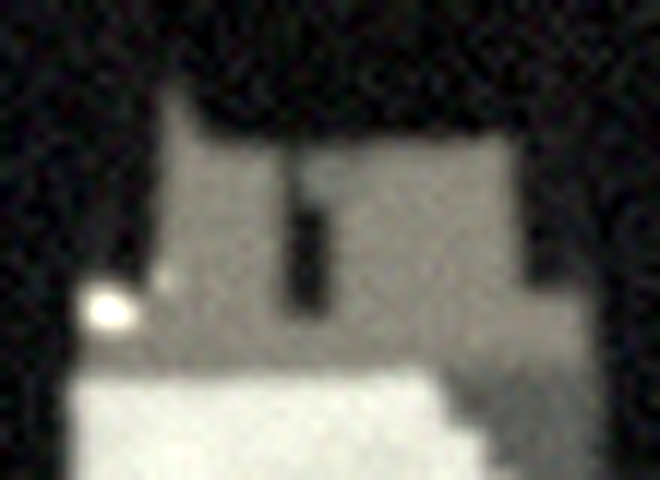

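The finger patch (x about 300–358, centre 329) and the line (centre 308) are 1.75 px apart, about 0.8 mm short. One more small nudge.

```bash
python3 -m pendant '[0.2,1.7,0,0,5, 0.1,1.1,0,0,5, 0.1,0.9,0,0,5]'
python3 - <<'E'
from h import *
for i in range(4): snap('wrist','w9'); print(np.round(sensors.sense()['tool_pos'],2))
im=cv2.imread('pics/w9.png')[310:350,295:350]
cv2.imwrite('pics/w9c.png',cv2.convertScaleAbs(cv2.resize(im,None,fx=12,fy=12,interpolation=cv2.INTER_CUBIC),alpha=2))
snap('top','top9')
a=load('top9')['frame'][100:320,190:490]; cv2.imwrite('pics/t9.png',cv2.resize(a,None,fx=2.6,fy=2.6,interpolation=cv2.INTER_CUBIC))
E
```

```text
time: 11.88
tool_pos: [557.3, 269.0, 76.6]
tcp_rot: [178.3, 1.5, -8.7]
ft_force: [-2.3, -9.5, 3.4]
finger_gap: 11.0
[557.29 269.03  76.61]
[557.31 269.03  76.61]
[557.3  269.01  76.6 ]
[557.31 269.01  76.6 ]
```

View pics/w9c.png

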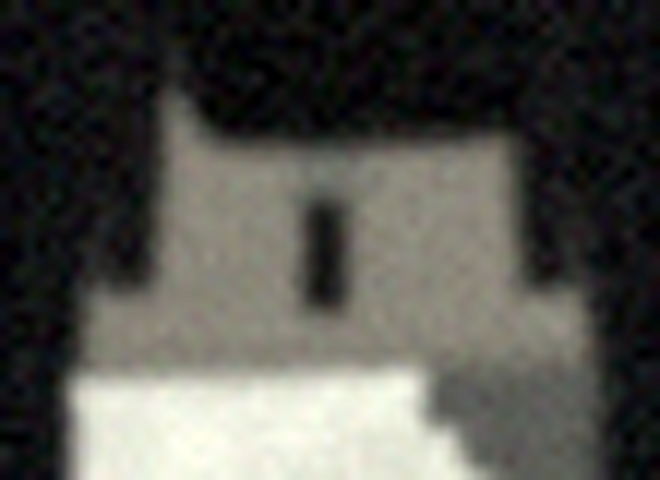

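View pics/t9.png

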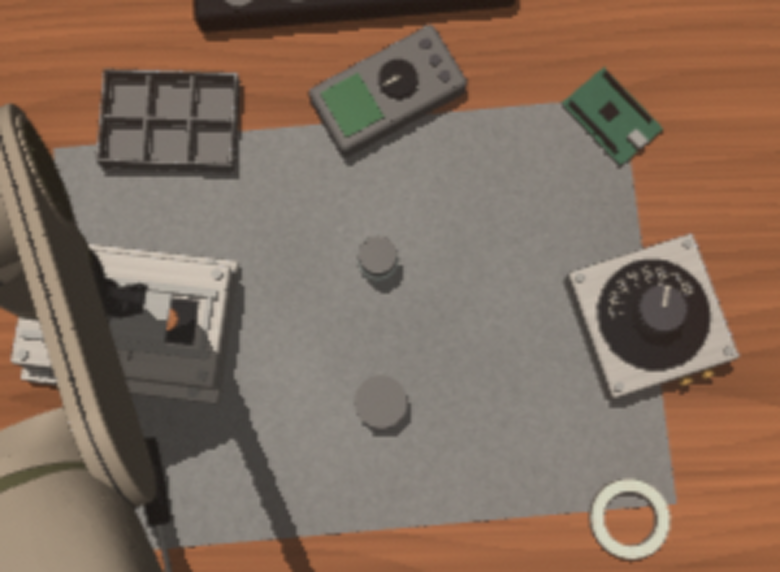

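The line (centre 325) now meets the finger tip (centre about 329), within 0.2 mm of half. The hold is steady, the dial is on 6, and the bystanders I can see haven't moved. Handing in.

```bash
python3 -c "
from h import *;print(job.hand_in());s=sensors.sense();print(s['time'],s['tool_pos'],s['finger_gap'])"
```

```text
the job is handed in; nothing more can be done
None
the job is handed in; nothing more can be done
```

I turned the sleeve from 2 to 6 with the shutter still shut, then released it. I then pinched the shutter tab, slid it open to half travel, and handed in at about 12 s with the gripper still holding it.

**Dial:** the wrist view after release and the last top view both show the pointer on 6.

**Shutter:**
- The steel finger lines up with the long half line to about 0.2 mm in the last wrist view.
- The gripper had travelled about 29.7 mm from shut. It was never opened past half.
- The wrist force was about 9 N against the spring's 9 N at half.
- The position stayed steady over the last four readings.

**Checks that disagreed:**
- Before the last nudges, rougher window and image-shift measurements read about 23–27 mm, when the gripper had moved about 28 mm. I relied on the finger and half line instead.
- The tool had tilted about 1.7° by the end under the spring load. The grip did not slip.

**Other items:** in the last top view the other bench items look unmoved. The arm partly hid the screwdriver there, so I couldn't fully check it.

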